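# Clamp a violin neck blank in its jig

## Task

Push the maple neck blank along the jig's channel until it is fully home against the end stop and press it there firmly but gently for a moment, so that it beds. Then push the hold-down lever over past its centre so that it snaps down on the blank, press its knob down firmly but gently for a moment to bed the pad, and let go. Leave the other things on the bench alone.

Things in the scene. Friction and masses are not known exactly. Their poses are not given: they have to be found in the camera images.
- jig: Fixed plywood jig, base 320 x 180 x 20 mm. Origin on the bench under it (base x -165 to 155, y -90 to 90 mm, top z 20); x runs along the channel towards the stop, z up. Channel 44 mm wide, centred on y 0, between dark rails 12 mm high, 14 wide (tops z 32, x -135 to 125). A steel bracket on the +y side (x 8 to 52, y 45 to 83, up to z 105 mm) carries the lever.
- jig_stop: Dark wooden end stop across the channel, 18 x 70 x 50 mm; origin at the foot of its face (jig x 130, y 0, z 20 mm), axes as the jig. Its cork pad stands out 6 to 24 mm by a screw setting that is not measured, and yields 3 mm on a soft 2 N spring, then is rigid. The blank beds only when pushed home with 8 N or more for half a second, lever still open; over 14 N bruises it.
- stop_face (a point): Middle of the face of the stop's wooden block, behind the pad (jig frame x 130, y 0, z 40 mm); axes as the jig. The blank is home when its front end bears on the pad, 3 to 24 mm short of this point.
- blank: Loose light maple neck blank, 160 x 40 x 40 mm, about 0.2 kg, lying in the channel on the jig's base 15 to 70 mm short of the stop's pad; a raised heel 34 x 40 x 22 mm on top, 45 to 79 mm ahead of the centre (stop end). Origin at the centre of its underside, x along it towards the stop.
- blank_front (a point): Centre of the blank's front end face (below the heel), 80 mm ahead of its origin, 20 mm up.
- blank_back (a point): Centre of the blank's plain back end face, 80 mm behind its origin, 20 mm up (top edge 20 mm higher): the face to push on. Its lowest 12 mm lie between the rails.
- clamp (a joint): Angle (rad) of the over-centre lever about its hinge (axis: jig x). 0 open, leaning to +y, 60 degrees above level; grows as it swings up and over towards -y: upright 0.52, dead centre 0.70, level on the blank 2.09 (2.25 if nothing is under it). Before centre a spring drives it back (up to 7 N at the knob), past it it snaps down by itself. The knob rises 15 mm on its way up and drags what pushes it along.
- clamp_hinge (a point): Hinge of the lever, in the jig's frame at x 30, y 55, z 85 mm; axes as the jig. The lever's rubber pad, 22 mm across, is 55 mm from the hinge and reaches 25 mm from the bar's centre line.
- clamp_knob (a point): Centre of the lever's 30 mm wooden ball knob, 115 mm from the hinge on a 12 mm bar. At joint angle a it is at jig x 30, y 55 + 115 cos(a + 1.047), z 85 + 115 sin(a + 1.047) mm; shut: y -60, z 85. The pad beds only when the lever lying down is pressed at the knob with at least 8 N for about half a second; more than 16 N on the lever bends it.
- plane: Bystander: small brass finger plane, 90 x 34 mm; origin at the centre of its underside. Not to be moved.
- gouge: Bystander: screwdriver-like wood-handled hand tool lying on the bench; origin at the centre of its underside. Not to be moved.
- palette: Bystander: cluster of three small joined white porcelain cups, 24 mm high; origin at the centre of its underside. Not to be moved.
- varnish: Bystander: amber glass jar with black cap, 52 mm across, 110 mm high; origin at the centre of its underside. Not to be moved.
- bridge_block: Bystander: loose wood block 70 x 45 x 30 mm; origin at the centre of its underside. Not to be moved.
- offcut: Bystander: wood offcut 38 x 24 x 14 mm lying on the jig's base beside the channel, near its open end; origin at the centre of its underside. Not to be moved.
- rosin: Bystander: amber disc 28 mm across, 12 mm high, on the jig's base near the stop; origin at the centre of its underside. Not to be moved.
Not all that is in view belongs to the job. What is shaped like the blank but turquoise is not meant.

How it is judged:
By the outcome, as a careful person would: the job done as asked, in the order asked, and still so for the second after the job is handed in, with the robot touching nothing.
It also fails if it takes over 67 s, if anything falls off the work surface, if the arm or the gripper's body presses on something with over 40 N, if the wrist force passes 120 N, or if a joint passes its speed limit or range.

## Robot

A 6-joint arm with a two-finger parallel gripper is mounted at the origin on the work surface. World frame = base frame: x ahead of the robot, y to its left, z up, the work surface at z = 0. Lengths are in m, angles in rad, forces in N, time in s.
With the tool pointing down it reaches from about 0.375 to 0.975 m from the base axis. Payload 3.8 kg.
Tool frame: the origin (TCP) lies at the very end of the fingers, on their centre line; the grasp point (between the pads) lies 19 mm behind it; z points along the fingers, y is the line along which they close (so a half turn about z gives the same grasp; the last joint's range is limited). The gripper opens to 85 mm and grips with 20 to 120 N. Pads are 22 mm wide; open, the fingers measure 114 mm over their backs; the gripper's body (76 mm by 85 mm) begins 54 mm behind the grasp point. The pads swing forward as they close: fully open they stand 13 mm farther back than shut.
Start: joints at [1.293, 0.264, 1.604, -0, 1.274, -0.037], TCP at [0.161, 0.656, 0.231] pointing down, gripper open.
Joint ranges: [-2.63, 2.63], [-0.94, 2.18], [0.31, 2.57], [-1.31, 4.45], [0, 2.66], [-2.55, 2.55]. Speed limits (rad/s): [2.57, 2.57, 3.14, 3.14, 3.14, 3.14].

## Interface

Orientations are given as a rotation vector (axis times angle).
In Python, from workcell import read_state, read_camera, calibration, finish_job gives the robot as it stands.
- The arm moves only by the tool step_arm, never from a script. Its argument "commands" is a list of rows, each an object of numbers: "fingers": the gripper's target within -1 to 1 (shut at 1, half-way at 0, fully open at -1); "dx", "dy", "dz": the shift along the tool's x, y, z in m; "roll": the turn about the tool's z in degrees. In form: [{"fingers": .., "dx": .., "dy": .., "dz": .., "roll": ..}, ...]. A call has 1 to 8 rows; each row is the pose to reach, as a shift and turn from the pose commanded when the call began, along the tool's axes at that moment; what a row does not reach only later rows make up. A row lasts 1/8 s, in which the tool goes at most 62.5 mm and 10.7 degrees, less where a joint would pass 70% of its speed; a pose out of reach is approached as far as the arm can. A call with a gripper value outside its range is refused whole. The fingers move at their own pace and stop on an object; "squeeze" is the grip in N (left out, the last holds). Time passes only in rows, so rows that repeat a pose let the fingers close. It gives the time, the measured TCP pose, the force, the opening and the grip force at its end, in the units of the state.
- read_state(): the state, without advancing time (a new reading comes with each control period).
- read_camera(name): name is "side" or "top" or "wrist"; returns (picture, depth): 480x640x3 uint8, blue, green, red; 480x640 float32, m along the optical axis (not along the pixel's ray), 0 where there is no reading.
- calibration(name): a dict with "intrinsics" (3x3 intrinsics, pixels), "world_to_cam" (4x4, takes a point from world to camera coordinates). Camera axes: x right, y up, looking along -z (the intrinsics and any distortion apply to the point x, -y, -z); pixel columns grow to the right and rows downward; lengths in m; the calibration is good to about 2 mm. A picture is of the moment at which its call begins: read the wrist's pose just before it. calibration takes no time and is no camera call; for the wrist camera it gives the pose at the moment of the call.
- finish_job(): hands the job in; it is judged then, once.
The state is a dict: "time": time; "q": joint angles; "joint_vel": joint speeds; "joint_torque": joint torques, N m; "tool_pos": TCP position; "tcp_rot": TCP orientation; "wrist_force": force on the tool from outside, world axes, zero at the start; "torque": the same for the moment, N m; "width": opening from 0.0 (shut) to 1.0 (fully open); "grip_force": force on a finger pad.
Only numpy, scipy, OpenCV 4.12 (cv2) and the standard library are available. Lean on these libraries where they do the work, as an engineer would, in place of code of your own. Each camera call takes 0.05 s, during which the arm holds its last target. There are 200 camera calls.

## Working session

There is one attempt and no reset: what is moved stays moved. The work goes in short steps, Python scripts to look and compute and a tool call to move; the robot and the scene stay as the last step left them, time stands still between calls to the robot, and variables do not carry over. Pictures are saved under pics/ and viewed, at most 10 in all, crops included, and the job is handed in when it is done.

Besides the shell and the picture viewer there is one more tool, called after "Call:" by a JSON object that holds its "name" and its "arguments". step_arm: Moves the arm, as the interface text tells. Its arguments: {"type":"object","properties":{"commands":{"type":"array","items":{"type":"object","properties":{"fingers":{"type":"number"},"dx":{"type":"number"},"dy":{"type":"number"},"dz":{"type":"number"},"roll":{"type":"number"}}}},"squeeze":{"type":"number"}},"required":["commands"]}

```bash
mkdir -p pics
cat > h.py <<'E'
import numpy as np,cv2
from workcell import *
def snap(n):
    c=calibration(n); im,d=read_camera(n)
    return c,im,d
def px2w(c,d,u,v):
    K=np.array(c["intrinsics"]);T=np.linalg.inv(np.array(c["world_to_cam"]))
    z=d[int(v),int(u)] if not np.isscalar(d) else d
    p=np.array([(u-K[0,2])/K[0,0]*z,-(v-K[1,2])/K[1,1]*z,-z,1])
    return (T@p)[:3]
def w2px(c,p):
    K=np.array(c["intrinsics"]);q=np.array(c["world_to_cam"])@np.append(p,1)
    return K[0,0]*q[0]/-q[2]+K[0,2],K[1,1]*-q[1]/-q[2]+K[1,2]
E
python3 - <<'E'
from h import *
for n in("top","side"):
    c,im,d=snap(n);cv2.imwrite(f"pics/{n}0.png",im);np.save(f"{n}0.npy",d);print(n,{k:np.round(v,3).tolist() if not isinstance(v,str) else v for k,v in c.items()})
s=read_state();print(s)
E
```

```text
top {'intrinsics': [[574.602, 0.0, 318.13], [0.0, 574.602, 238.338], [0.0, 0.0, 1.0]], 'world_to_cam': [[0.023, -1.0, 0.012, -0.038], [0.987, 0.025, 0.159, -0.583], [-0.159, 0.009, 0.987, -1.548], [0.0, 0.0, 0.0, 1.0]]}
side {'intrinsics': [[494.647, 0.0, 326.451], [0.0, 494.647, 235.329], [0.0, 0.0, 1.0]], 'world_to_cam': [[-0.883, -0.47, -0.016, 0.482], [0.337, -0.657, 0.674, -0.309], [-0.327, 0.59, 0.738, -0.944], [0.0, 0.0, 0.0, 1.0]]}
{'time': 0.1, 'q': array([ 1.29310992e+00,  2.64689375e-01,  1.60523808e+00, -1.08259099e-06,
        1.27372148e+00, -3.69033035e-02]), 'joint_vel': array([-0.00081867, -0.00382854, -0.00167205, -0.00078215,  0.00094129,
        0.00012858]), 'joint_torque': array([-2.33356823e-04, -5.16708970e+01, -3.68590987e+01, -9.03411114e-05,
        6.37609890e-03,  1.97394058e-05]), 'tool_pos': array([0.16078403, 0.65488441, 0.2300784 ]), 'tcp_rot': array([-0.37726897, -3.11853251,  0.00319005]), 'wrist_force': array([ 0.2665269 , -0.32038953, -0.205857  ]), 'torque': array([-0.02104096, -0.05675603, -0.0631237 ]), 'grip_force': 0.0, 'width': 1.0037385736158495}
```

View pics/top0.png

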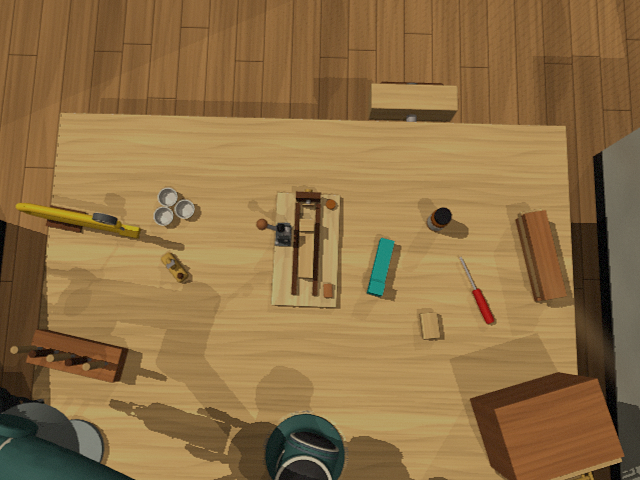

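View pics/side0.png

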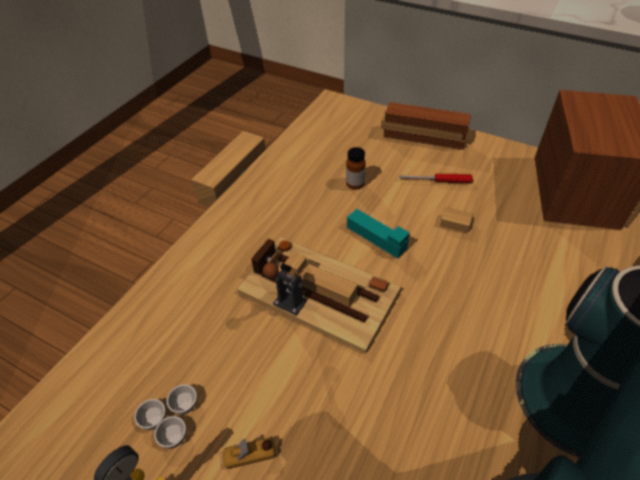

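The top view shows the jig at about (307,250), with the stop at the top (307,193), the lever knob open at (262,225), the offcut at (328,290) and the rosin at (330,204). The side view agrees. I'll enlarge the jig next.

Run:
```python
from h import *
im=cv2.imread("pics/top0.png");d=np.load("top0.npy");c=calibration("top")
cv2.imwrite("pics/crop1.png",cv2.resize(im[180:315,255:355],None,fx=4.4,fy=4.4,interpolation=cv2.INTER_CUBIC))
for y in range(190,310,4):
    print(y,end=' ')
    for x in (302,306,310): print(np.round(1000*px2w(c,d,x,y)).astype(int),end='')
    print()
# base top segmentation by height
v,u=np.mgrid[180:320,250:360]
P=np.array([px2w(c,d,a,b) for a,b in zip(u.ravel(),v.ravel())])
m=abs(P[:,2]-.02)<.004
r=cv2.minAreaRect((P[m][:,:2]*1000).astype(np.float32));print(r,cv2.boxPoints(r))
m=(P[:,2]>.085);print(P[m].mean(0),m.sum())
```

```text
190 [732  26   0][719  13  53][718   2  57]
194 [705  24  61][703  13  72][704   2  69]
198 [693  24  62][694  12  61][693   1  67]
202 [691  24  23][686  12  46][686   1  47]
206 [678  24  29][678  12  30][678   1  33]
210 [668  23  22][669  12  20][669   1  20]
214 [656  23  21][657  12  18][657   0  23]
218 [645  23  19][646  12  15][646   0  17]
222 [622  21  80][622  10  82][622  -1  83]
226 [611  21  81][612  10  77][611  -1  81]
230 [599  21  86][601  10  76][600  -1  85]
234 [593  21  57][593  10  59][592  -1  65]
238 [582  20  57][581   9  62][581  -2  63]
242 [570  20  57][570   9  59][570  -2  65]
246 [559  20  59][560   9  57][560  -2  58]
250 [548  20  58][548   9  58][548  -2  60]
254 [537  19  61][537   8  58][536  -3  70]
258 [526  19  59][525   8  65][526  -3  60]
262 [515  19  56][516   8  53][515  -3  63]
266 [504  18  60][504   7  60][504  -4  62]
270 [494  18  52][494   7  54][493  -4  64]
274 [482  18  58][482   7  61][482  -4  62]
278 [473  18  34][473   7  34][474  -4  35]
282 [464  18  15][464   7  14][463  -5  25]
286 [452  17  22][452   6  26][453  -5  19]
290 [441  17  21][441   6  19][442  -5  20]
294 [430  17  21][430   6  22][431  -5  20]
298 [419  17  16][419   5  22][419  -6  23]
302 [408  16  17][408   5  15][408  -6  18]
306 [398  16  -5][398   5   7][397  -6  24]
((557.0669555664062, -19.962600708007812), (237.30975341796875, 320.29473876953125), 89.24412536621094) [[ 395.36823  -136.49448 ]
 [ 715.6351   -140.71983 ]
 [ 718.7657     96.569275]
 [ 398.49884   100.79463 ]]
[0.56576388 0.07219097 0.29090194] 436
```

View pics/crop1.png

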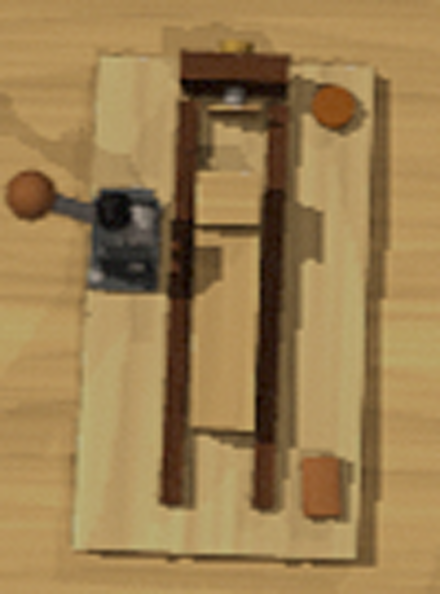

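The crop shows the base corners at (100,57), (376,67), (357,558) and (75,550), the blank's back end at (222,432) and the knob at (30,195).

```bash
cat >> h.py <<'E'
def ray(c,u,v,z):
    a=px2w(c,1.0,u,v);o=np.linalg.inv(np.array(c["world_to_cam"]))[:3,3]
    return o+(a-o)*(z-o[2])/(a[2]-o[2])
E
python3 - <<'E'
from h import *
c=calibration("top")
def p(n,x,y,z):
    q=ray(c,255+x/4.4-.4,180+y/4.4-.4,z);print(n,np.round(q*1000,1));return q
for n,x,y,z in [("c FL",100,57,.02),("FR",376,67,.02),("BR",357,556,.02),("BL",75,549,.02),("railLf",187,100,.032),("railLb",172,505,.032),("railRf",277,105,.032),("railRb",265,508,.032),("blank back L",193,428,.06),("R",256,430,.06),("heel fl",200,172,.082),("fr",260,172,.082),("stopface L",181,85,.07),("R",288,93,.07),("padtop",235,108,.05),("knob",30,195,.185)]: p(n,x,y,z)
E
```

```text
c FL [717.2  95.3  20. ]
FR [715.3 -84.   20. ]
BR [399.2 -77.6  20. ]
BL [399.3 100.   20. ]
railLf [687.5  37.7  32. ]
railLb [427.6  39.5  32. ]
railRf [685.7 -20.2  32. ]
railRb [427.2 -18.8  32. ]
blank back L [473.7  27.1  60. ]
R [473.4 -11.9  60. ]
heel fl [630.7  26.8  82. ]
fr [631.7 -10.4  82. ]
stopface L [688.4  40.6  70. ]
R [685.1 -26.7  70. ]
padtop [679.    6.5  50. ]
knob [594.5 122.  185. ]
```

```bash
cat >> h.py <<'E'
from scipy.spatial.transform import Rotation as R
def to(x,y,z):
    s=read_state();M=R.from_rotvec(s["tcp_rot"]).as_matrix()
    return np.round(M.T@(np.array([x,y,z])-s["tool_pos"])*1000,1)
def st():
    s=read_state();M=R.from_rotvec(s["tcp_rot"]).as_matrix()
    print("t",round(s["time"],2),"pos",np.round(s["tool_pos"]*1000,1),"F",np.round(s["wrist_force"],2),"toolx",np.round(M[:,0],3),"tooly",np.round(M[:,1],3),"q",np.round(s["q"],2))
E
python3 - <<'E'
from h import *
st();print(to(.435,.0095,.23))
c=calibration("top");d=np.load("top0.npy")
v,u=np.mgrid[100:480:2,0:450:2]
P=np.array([px2w(c,d,a,b) for a,b in zip(u.ravel(),v.ravel())])
for x in np.arange(.05,.75,.1):
  print(round(x,2),[int(1000*max(P[(abs(P[:,0]-x)<.05)&(abs(P[:,1]-y)<.05)][:,2],default=-1)) for y in np.arange(-.1,.81,.1)])
E
```

```text
t 0.1 pos [160.8 654.9 230.1] F [ 0.27 -0.32 -0.21] toolx [-0.971  0.238  0.   ] tooly [ 0.238  0.971 -0.002] q [ 1.29  0.26  1.61 -0.    1.27 -0.04]
[-420.2 -561.4    1.2]
0.05 [330, 340, 325, 8, 686, 702, 693, 27, 3, -1000]
0.15 [10, 253, 9, 11, 719, 717, 694, 404, 10, -1000]
0.25 [10, 13, 8, 8, 10, 12, 206, 206, 203, -1000]
0.35 [25, 1621, 11, 10, 10, 9, 10, 59, 66, -1000]
0.45 [37, 64, 32, 10, 33, 53, 8, 7, 10, -1000]
0.55 [29, 86, 205, 11, 9, 52, 220, 129, 20, -1000]
0.65 [38, 87, 199, 12, 29, 29, 214, 134, 133, 128]
```

Call:
{"name": "step_arm", "arguments": {"commands": [{"fingers": 1,"dx": 0,"dy": 0,"dz": -0.05},{"fingers": 1,"dx": -0.03,"dy": -0.04,"dz": -0.06},{"fingers": 1,"dx": -0.06,"dy": -0.08,"dz": -0.06},{"fingers": 1,"dx": -0.09,"dy": -0.12,"dz": -0.06},{"fingers": 1,"dx": -0.12,"dy": -0.16,"dz": -0.06},{"fingers": 1,"dx": -0.15,"dy": -0.2,"dz": -0.06},{"fingers": 1,"dx": -0.18,"dy": -0.24,"dz": -0.06},{"fingers": 1,"dx": -0.21,"dy": -0.28,"dz": -0.06}]}}

```text
invalid input
```

```bash
python3 -c "
from h import *
st();print(to(.435,.0095,.28))"
```

```text
t 0.1 pos [160.8 654.9 230.1] F [ 0.27 -0.32 -0.21] toolx [-0.971  0.238  0.   ] tooly [ 0.238  0.971 -0.002] q [ 1.29  0.26  1.61 -0.    1.27 -0.04]
[-420.2 -561.5  -48.8]
```

Call:
{"name": "step_arm", "arguments": {"commands": [{"fingers": 1,"dx": 0,"dy": 0,"dz": -0.05,"roll": 0},{"fingers": 1,"dx": -0.03,"dy": -0.04,"dz": -0.06,"roll": 0},{"fingers": 1,"dx": -0.06,"dy": -0.08,"dz": -0.06,"roll": 0},{"fingers": 1,"dx": -0.09,"dy": -0.12,"dz": -0.06,"roll": 0},{"fingers": 1,"dx": -0.12,"dy": -0.16,"dz": -0.06,"roll": 0},{"fingers": 1,"dx": -0.15,"dy": -0.2,"dz": -0.06,"roll": 0},{"fingers": 1,"dx": -0.18,"dy": -0.24,"dz": -0.06,"roll": 0},{"fingers": 1,"dx": -0.21,"dy": -0.28,"dz": -0.06,"roll": 0}], "squeeze": 40}}

```text
time: 1.1
tool_pos: [0.2983, 0.3318, 0.2908]
tcp_rot: [-0.377, -3.119, 0.001]
wrist_force: [1.1, -0.4, 0.1]
width: -0.004
grip_force: 0.0
```

```bash
python3 -c "
from h import *
st();print(to(.435,.0095,.28))"
```

```text
t 1.1 pos [298.3 331.8 290.8] F [ 1.12 -0.44  0.07] toolx [-0.971  0.238  0.   ] tooly [ 0.238  0.971 -0.001] q [ 0.78 -0.21  1.98 -0.    1.37 -0.55]
[-209.5 -280.5   11. ]
```

Call:
{"name": "step_arm", "arguments": {"commands": [{"fingers": 1,"dx": -0.03,"dy": -0.04,"dz": 0,"roll": -3},{"fingers": 1,"dx": -0.06,"dy": -0.08,"dz": 0,"roll": -6},{"fingers": 1,"dx": -0.09,"dy": -0.12,"dz": 0,"roll": -10},{"fingers": 1,"dx": -0.12,"dy": -0.16,"dz": 0,"roll": -13},{"fingers": 1,"dx": -0.15,"dy": -0.2,"dz": 0.02,"roll": -13},{"fingers": 1,"dx": -0.18,"dy": -0.24,"dz": 0.06,"roll": -13},{"fingers": 1,"dx": -0.21,"dy": -0.28,"dz": 0.1,"roll": -13},{"fingers": 1,"dx": -0.21,"dy": -0.28,"dz": 0.13,"roll": -13}], "squeeze": 40}}

```text
time: 2.1
tool_pos: [0.4354, 0.0087, 0.1595]
tcp_rot: [-0.029, -3.141, 0.001]
wrist_force: [0.5, 1.0, -0.4]
width: 0.001
grip_force: 0.0
```

```bash
python3 -c "
from h import *
st();print(to(.44,.0095,.037))
c,im,d=snap('wrist');cv2.imwrite('pics/w1.png',im);np.save('w1.npy',d)"
```

```text
t 2.1 pos [435.4   8.7 159.5] F [ 0.49  0.99 -0.43] toolx [-1.     0.018  0.001] tooly [ 0.018  1.    -0.001] q [-0.04 -0.14  2.17 -0.    1.11 -1.59]
[ -4.7   1.  122.5]
```

View pics/w1.png

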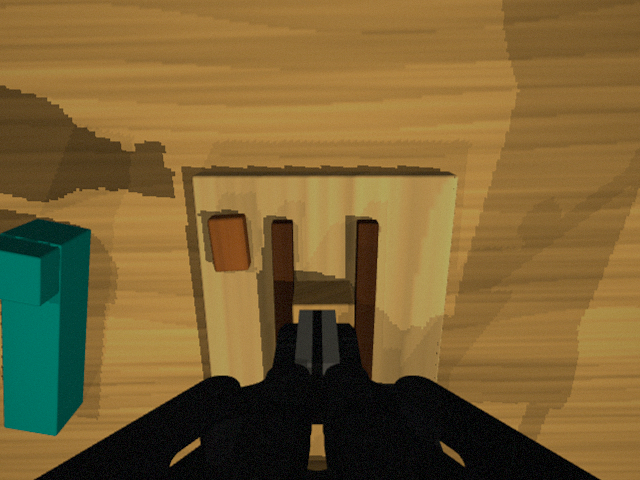

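The wrist view has the fingers at (318,340), centred between the rails at columns 283 and 367. The blank's back top edge is near row 305, beyond the tips. I'll descend behind it.

Call:
{"name": "step_arm", "arguments": {"commands": [{"fingers": 1,"dx": 0,"dy": 0,"dz": 0.05,"roll": 0},{"fingers": 1,"dx": 0,"dy": 0.001,"dz": 0.09,"roll": 0},{"fingers": 1,"dx": 0,"dy": 0.001,"dz": 0.115,"roll": 0},{"fingers": 1,"dx": 0,"dy": 0.001,"dz": 0.1225,"roll": 0},{"fingers": 1,"dx": 0,"dy": 0.001,"dz": 0.1225,"roll": 0},{"fingers": 1,"dx": 0,"dy": 0.001,"dz": 0.1225,"roll": 0}], "squeeze": 40}}

```text
time: 2.9
tool_pos: [0.4367, 0.0126, 0.0402]
tcp_rot: [0.021, 3.139, -0.0]
wrist_force: [0.9, -1.1, -0.5]
width: -0.002
grip_force: 0.0
```

Call:
{"name": "step_arm", "arguments": {"commands": [{"fingers": 1,"dx": -0.01,"dy": 0,"dz": 0,"roll": 0},{"fingers": 1,"dx": -0.018,"dy": 0,"dz": 0,"roll": 0},{"fingers": 1,"dx": -0.022,"dy": 0,"dz": 0,"roll": 0},{"fingers": 1,"dx": -0.026,"dy": 0,"dz": 0,"roll": 0},{"fingers": 1,"dx": -0.03,"dy": 0,"dz": 0,"roll": 0},{"fingers": 1,"dx": -0.034,"dy": 0,"dz": 0,"roll": 0},{"fingers": 1,"dx": -0.038,"dy": 0,"dz": 0,"roll": 0},{"fingers": 1,"dx": -0.042,"dy": 0,"dz": 0,"roll": 0}], "squeeze": 40}}

```text
time: 3.9
tool_pos: [0.4774, 0.0119, 0.0386]
tcp_rot: [-0.022, -3.141, 0.0]
wrist_force: [-0.7, 0.1, -0.1]
width: 0.002
grip_force: 0.5
```

```bash
python3 -c "
from h import *
st()"
```

```text
t 3.9 pos [477.4  11.9  38.6] F [-0.73  0.11 -0.08] toolx [-1.     0.014  0.   ] tooly [ 0.014  1.    -0.   ] q [-0.03  0.1   2.19 -0.    0.85 -1.58]
```

Call:
{"name": "step_arm", "arguments": {"commands": [{"fingers": 1,"dx": -0.003,"dy": -0.001,"dz": 0,"roll": 0},{"fingers": 1,"dx": -0.006,"dy": -0.001,"dz": 0,"roll": 0},{"fingers": 1,"dx": -0.009,"dy": -0.001,"dz": 0,"roll": 0},{"fingers": 1,"dx": -0.012,"dy": -0.001,"dz": 0,"roll": 0},{"fingers": 1,"dx": -0.015,"dy": -0.001,"dz": 0,"roll": 0},{"fingers": 1,"dx": -0.018,"dy": -0.001,"dz": 0,"roll": 0},{"fingers": 1,"dx": -0.02,"dy": -0.001,"dz": 0,"roll": 0},{"fingers": 1,"dx": -0.022,"dy": -0.001,"dz": 0,"roll": 0}], "squeeze": 40}}

```text
time: 4.9
tool_pos: [0.4994, 0.0106, 0.0389]
tcp_rot: [-0.022, -3.141, 0.0]
wrist_force: [-1.1, 0.6, -0.3]
width: 0.004
grip_force: 0.7
```

Run:
```python
from h import *
st()
c,im,d=snap('top');np.save('top1.npy',d)
cr=cv2.resize(im[185:265,270:350],None,fx=7,fy=7,interpolation=cv2.INTER_CUBIC);cv2.imwrite("pics/crop2.png",cr)
```

```text
t 4.9 pos [499.4  10.6  38.9] F [-1.12  0.63 -0.34] toolx [-1.     0.014  0.   ] tooly [ 0.014  1.    -0.   ] q [-0.03  0.14  2.14 -0.    0.86 -1.59]
```

View pics/crop2.png

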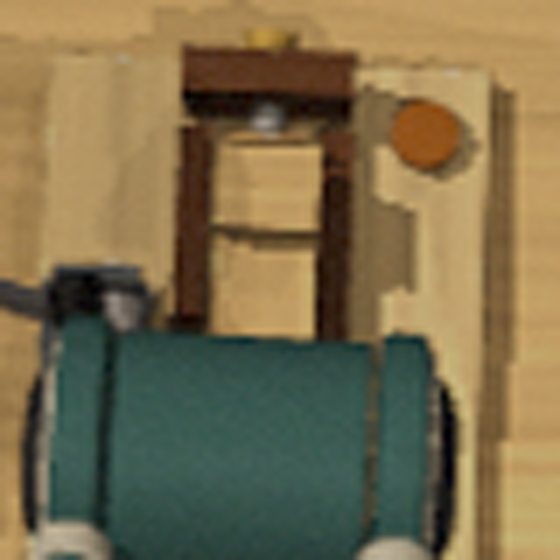

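The heel's front edge is at row 143, just short of the pad at about row 135, so a few mm remain. I'll creep forward.

Call:
{"name": "step_arm", "arguments": {"commands": [{"fingers": 1,"dx": -0.001,"dy": 0,"dz": 0,"roll": 0},{"fingers": 1,"dx": -0.002,"dy": 0,"dz": 0,"roll": 0},{"fingers": 1,"dx": -0.003,"dy": 0,"dz": 0,"roll": 0},{"fingers": 1,"dx": -0.004,"dy": 0,"dz": 0,"roll": 0}]}}

```text
time: 5.45
tool_pos: [0.5033, 0.0106, 0.0388]
tcp_rot: [-0.022, -3.141, 0.0]
wrist_force: [-3.0, 0.6, 2.2]
width: 0.001
grip_force: 1.2
```

Call:
{"name": "step_arm", "arguments": {"commands": [{"fingers": 1,"dx": -0.001,"dy": 0,"dz": 0,"roll": 0},{"fingers": 1,"dx": -0.002,"dy": 0,"dz": 0,"roll": 0}]}}

```text
time: 5.7
tool_pos: [0.5054, 0.0106, 0.0388]
tcp_rot: [-0.022, -3.142, 0.0]
wrist_force: [-2.4, 0.2, 2.0]
width: 0.0
grip_force: 1.2
```

Call:
{"name": "step_arm", "arguments": {"commands": [{"fingers": 1,"dx": -0.001,"dy": 0,"dz": 0,"roll": 0},{"fingers": 1,"dx": -0.002,"dy": 0,"dz": 0,"roll": 0}]}}

```text
time: 5.95
tool_pos: [0.5069, 0.0105, 0.0387]
tcp_rot: [-0.022, -3.14, -0.0]
wrist_force: [-4.4, 0.5, 4.2]
width: -0.001
grip_force: 2.2
```

Call:
{"name": "step_arm", "arguments": {"commands": [{"fingers": 1,"dx": -0.0005,"dy": 0,"dz": 0,"roll": 0},{"fingers": 1,"dx": -0.0005,"dy": 0,"dz": 0,"roll": 0}]}}

```text
time: 6.2
tool_pos: [0.5075, 0.0105, 0.0386]
tcp_rot: [-0.022, -3.141, -0.0]
wrist_force: [-3.5, 0.3, 3.9]
width: 0.002
grip_force: 2.2
```

Call:
{"name": "step_arm", "arguments": {"commands": [{"fingers": 1,"dx": -0.0005,"dy": 0,"dz": 0,"roll": 0},{"fingers": 1,"dx": -0.0005,"dy": 0,"dz": 0,"roll": 0}]}}

```text
time: 6.45
tool_pos: [0.5082, 0.0105, 0.0386]
tcp_rot: [-0.022, -3.141, -0.0]
wrist_force: [-3.6, -0.0, 3.0]
width: -0.001
grip_force: 2.0
```

Call:
{"name": "step_arm", "arguments": {"commands": [{"fingers": 1,"dx": -0.0005,"dy": 0,"dz": 0,"roll": 0},{"fingers": 1,"dx": -0.0005,"dy": 0,"dz": 0,"roll": 0}]}}

```text
time: 6.7
tool_pos: [0.5088, 0.0105, 0.0387]
tcp_rot: [-0.022, -3.141, 0.0]
wrist_force: [-4.0, 0.5, 1.7]
width: -0.002
grip_force: 2.0
```

Call:
{"name": "step_arm", "arguments": {"commands": [{"fingers": 1,"dx": -0.0005,"dy": 0,"dz": 0,"roll": 0},{"fingers": 1,"dx": -0.0005,"dy": 0,"dz": 0,"roll": 0}]}}

```text
time: 6.95
tool_pos: [0.509, 0.0105, 0.0387]
tcp_rot: [-0.022, -3.141, 0.0]
wrist_force: [-4.9, -1.1, 2.7]
width: -0.004
grip_force: 2.5
```

Call:
{"name": "step_arm", "arguments": {"commands": [{"fingers": 1,"dx": -0.0005,"dy": 0,"dz": 0,"roll": 0},{"fingers": 1,"dx": -0.0005,"dy": 0,"dz": 0,"roll": 0}]}}

```text
time: 7.2
tool_pos: [0.509, 0.0105, 0.0387]
tcp_rot: [-0.022, -3.14, 0.0]
wrist_force: [-7.5, -0.6, 4.8]
width: 0.002
grip_force: 3.3
```

Call:
{"name": "step_arm", "arguments": {"commands": [{"fingers": 1,"dx": -0.0005,"dy": 0,"dz": 0,"roll": 0},{"fingers": 1,"dx": -0.0005,"dy": 0,"dz": 0,"roll": 0}]}}

```text
time: 7.45
tool_pos: [0.509, 0.0105, 0.0387]
tcp_rot: [-0.022, -3.139, 0.0]
wrist_force: [-8.4, 0.2, 6.0]
width: 0.001
grip_force: 4.0
```

Call:
{"name": "step_arm", "arguments": {"commands": [{"fingers": 1,"dx": -0.0005,"dy": 0,"dz": 0,"roll": 0},{"fingers": 1,"dx": -0.0005,"dy": 0,"dz": 0,"roll": 0},{"fingers": 1,"dx": -0.0005,"dy": 0,"dz": 0,"roll": 0}]}}

```text
time: 7.82
tool_pos: [0.509, 0.0105, 0.0386]
tcp_rot: [-0.022, -3.138, 0.0]
wrist_force: [-9.1, 0.7, 7.1]
width: 0.003
grip_force: 4.7
```

Call:
{"name": "step_arm", "arguments": {"commands": [{"fingers": 1,"dx": -0.0005,"dy": 0,"dz": 0,"roll": 0},{"fingers": 1,"dx": -0.0005,"dy": 0,"dz": 0,"roll": 0},{"fingers": 1,"dx": -0.0005,"dy": 0,"dz": 0,"roll": 0}]}}

```text
time: 8.2
tool_pos: [0.509, 0.0105, 0.0385]
tcp_rot: [-0.022, -3.137, 0.0]
wrist_force: [-10.4, 1.2, 7.0]
width: -0.002
grip_force: 5.1
```

Call:
{"name": "step_arm", "arguments": {"commands": [{"fingers": 1,"dx": 0,"dy": 0,"dz": 0,"roll": 0},{"fingers": 1,"dx": 0,"dy": 0,"dz": 0,"roll": 0},{"fingers": 1,"dx": 0,"dy": 0,"dz": 0,"roll": 0}]}}

```text
time: 8.57
tool_pos: [0.5091, 0.0105, 0.0385]
tcp_rot: [-0.022, -3.137, -0.0]
wrist_force: [-10.0, -0.1, 7.2]
width: -0.003
grip_force: 5.1
```

Call:
{"name": "step_arm", "arguments": {"commands": [{"fingers": 1,"dx": 0,"dy": 0,"dz": -0.001,"roll": 0},{"fingers": 1,"dx": 0,"dy": 0,"dz": -0.0015,"roll": 0},{"fingers": 1,"dx": 0,"dy": 0,"dz": -0.0015,"roll": 0}]}}

```text
time: 8.95
tool_pos: [0.5092, 0.0105, 0.0391]
tcp_rot: [-0.022, -3.137, -0.0]
wrist_force: [-6.1, 1.2, -0.0]
width: -0.001
grip_force: 3.2
```

Call:
{"name": "step_arm", "arguments": {"commands": [{"fingers": 1,"dx": -0.0005,"dy": 0,"dz": 0,"roll": 0},{"fingers": 1,"dx": -0.001,"dy": 0,"dz": -0.0002,"roll": 0},{"fingers": 1,"dx": -0.001,"dy": 0,"dz": -0.0002,"roll": 0}]}}

```text
time: 9.32
tool_pos: [0.5092, 0.0105, 0.0389]
tcp_rot: [-0.022, -3.135, -0.0]
wrist_force: [-7.6, 0.6, 0.1]
width: 0.002
grip_force: 4.1
```

Call:
{"name": "step_arm", "arguments": {"commands": [{"fingers": 1,"dx": -0.0005,"dy": 0,"dz": 0,"roll": 0},{"fingers": 1,"dx": -0.001,"dy": 0,"dz": -0.0002,"roll": 0},{"fingers": 1,"dx": -0.001,"dy": 0,"dz": -0.0002,"roll": 0}]}}

```text
time: 9.7
tool_pos: [0.5092, 0.0106, 0.0387]
tcp_rot: [-0.022, -3.133, -0.0]
wrist_force: [-10.1, -0.0, -0.3]
width: -0.0
grip_force: 4.9
```

```bash
python3 -c "
from h import *
for i in range(3): read_camera('wrist');st()"
```

```text
t 9.75 pos [509.2  10.6  38.7] F [-9.5   0.73  0.77] toolx [-1.     0.014  0.008] tooly [0.014 1.    0.   ] q [-0.03  0.16  2.12 -0.    0.87 -1.59]
t 9.8 pos [509.2  10.6  38.7] F [-9.14  0.41  0.25] toolx [-1.     0.014  0.008] tooly [0.014 1.    0.   ] q [-0.03  0.16  2.12 -0.    0.87 -1.59]
t 9.85 pos [509.2  10.5  38.7] F [-10.16   0.19   0.62] toolx [-1.     0.014  0.008] tooly [0.014 1.    0.   ] q [-0.03  0.16  2.12 -0.    0.87 -1.59]
```

Call:
{"name": "step_arm", "arguments": {"commands": [{"fingers": 1,"dx": -0.0004,"dy": 0,"dz": 0,"roll": 0},{"fingers": 1,"dx": -0.0008,"dy": 0,"dz": 0,"roll": 0},{"fingers": 1,"dx": -0.0008,"dy": 0,"dz": 0,"roll": 0},{"fingers": 1,"dx": -0.0008,"dy": 0,"dz": 0,"roll": 0},{"fingers": 1,"dx": -0.0008,"dy": 0,"dz": 0,"roll": 0},{"fingers": 1,"dx": -0.0008,"dy": 0,"dz": 0,"roll": 0}]}}

```text
time: 10.6
tool_pos: [0.5092, 0.0106, 0.0386]
tcp_rot: [-0.022, -3.132, -0.0]
wrist_force: [-11.7, 0.3, 3.0]
width: -0.003
grip_force: 5.9
```

```bash
python3 -c "
from h import *
for i in range(4): read_camera('wrist');st()"
```

```text
t 10.65 pos [509.2  10.5  38.6] F [-11.66   0.44   2.44] toolx [-1.     0.014  0.01 ] tooly [0.014 1.    0.   ] q [-0.03  0.16  2.12 -0.    0.87 -1.59]
t 10.7 pos [509.2  10.5  38.6] F [-11.88   0.49   1.94] toolx [-1.     0.014  0.01 ] tooly [0.014 1.    0.   ] q [-0.03  0.16  2.12 -0.    0.87 -1.59]
t 10.75 pos [509.2  10.5  38.6] F [-11.38   0.64   2.38] toolx [-1.     0.014  0.01 ] tooly [0.014 1.    0.   ] q [-0.03  0.16  2.12 -0.    0.87 -1.59]
t 10.8 pos [509.2  10.6  38.6] F [-12.14   0.12   1.78] toolx [-1.     0.014  0.01 ] tooly [0.014 1.    0.   ] q [-0.03  0.16  2.12 -0.    0.87 -1.59]
```

Call:
{"name": "step_arm", "arguments": {"commands": [{"fingers": 1,"dx": 0.002,"dy": 0,"dz": 0,"roll": 0},{"fingers": 1,"dx": 0.004,"dy": 0,"dz": 0,"roll": 0},{"fingers": 1,"dx": 0.006,"dy": 0,"dz": 0,"roll": 0},{"fingers": 1,"dx": 0.008,"dy": 0,"dz": 0,"roll": 0},{"fingers": 1,"dx": 0.012,"dy": 0,"dz": 0,"roll": 0},{"fingers": 1,"dx": 0.03,"dy": 0,"dz": 0,"roll": 0},{"fingers": 1,"dx": 0.04,"dy": 0,"dz": -0.03,"roll": 0},{"fingers": 1,"dx": 0.04,"dy": 0,"dz": -0.08,"roll": 0}]}}

```text
time: 11.8
tool_pos: [0.47, 0.0111, 0.1191]
tcp_rot: [-0.022, -3.135, -0.0]
wrist_force: [1.3, 1.0, 0.5]
width: 0.002
grip_force: 0.0
```

Call:
{"name": "step_arm", "arguments": {"commands": [{"fingers": 1,"dx": 0.0,"dy": 0,"dz": -0.06,"roll": 0},{"fingers": 1,"dx": 0.0,"dy": 0,"dz": -0.1,"roll": 0},{"fingers": 1,"dx": 0,"dy": 0,"dz": -0.15,"roll": 0}]}}

```text
time: 12.18
tool_pos: [0.4725, 0.011, 0.2715]
tcp_rot: [-0.022, -3.141, 0.0]
wrist_force: [1.1, -0.4, 0.7]
width: -0.002
grip_force: 0.0
```

Run:
```python
from h import *
st()
c,im,d=snap('top')
cr=cv2.resize(im[185:285,262:352],None,fx=6,fy=6,interpolation=cv2.INTER_CUBIC);cv2.imwrite("pics/crop3.png",cr)
```

```text
t 12.18 pos [472.5  11.  271.5] F [ 1.09 -0.38  0.72] toolx [-1.     0.014  0.001] tooly [ 0.014  1.    -0.   ] q [-0.03 -0.15  1.97 -0.    1.33 -1.59]
```

View pics/crop3.png

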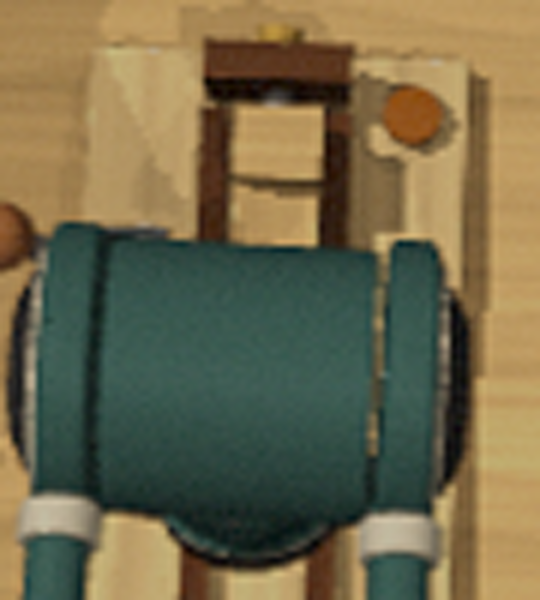

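The heel's front edge now sits under the stop (row 105), so the blank is home. Next is the lever: I'll go over to the +y side of the knob and come down there.

Call:
{"name": "step_arm", "arguments": {"commands": [{"fingers": 1,"dx": -0.03,"dy": 0.046,"dz": -0.01,"roll": 0},{"fingers": 1,"dx": -0.06,"dy": 0.093,"dz": -0.01,"roll": 0},{"fingers": 1,"dx": -0.09,"dy": 0.14,"dz": -0.01,"roll": 0},{"fingers": 1,"dx": -0.12,"dy": 0.186,"dz": -0.01,"roll": 0},{"fingers": 1,"dx": -0.12,"dy": 0.186,"dz": 0.03,"roll": 0},{"fingers": 1,"dx": -0.12,"dy": 0.186,"dz": 0.07,"roll": 0},{"fingers": 1,"dx": -0.12,"dy": 0.186,"dz": 0.1,"roll": 0},{"fingers": 1,"dx": -0.12,"dy": 0.186,"dz": 0.1,"roll": 0}]}}

```text
time: 13.22
tool_pos: [0.5934, 0.1944, 0.167]
tcp_rot: [-0.022, -3.135, 0.003]
wrist_force: [-0.1, 1.3, -0.5]
width: 0.0
grip_force: 0.0
```

Run:
```python
from h import *
st();print(to(.5945,.158,.172))
c,im,d=snap('side')
k=w2px(c,np.array([.5945,.1215,.1846]));print(k)
x,y=int(k[0]),int(k[1])
cv2.imwrite("pics/side2.png",cv2.resize(im[y-60:y+80,x-80:x+80],None,fx=4,fy=4,interpolation=cv2.INTER_CUBIC))
```

```text
t 13.22 pos [593.4 194.4 167. ] F [-0.08  1.29 -0.52] toolx [-1.     0.014  0.007] tooly [ 0.014  1.    -0.002] q [ 0.28  0.22  1.78 -0.    1.15 -1.28]
[ -1.5 -36.4  -4.9]
(np.float64(271.9690037749127), np.float64(269.0743186254791))
```

View pics/side2.png

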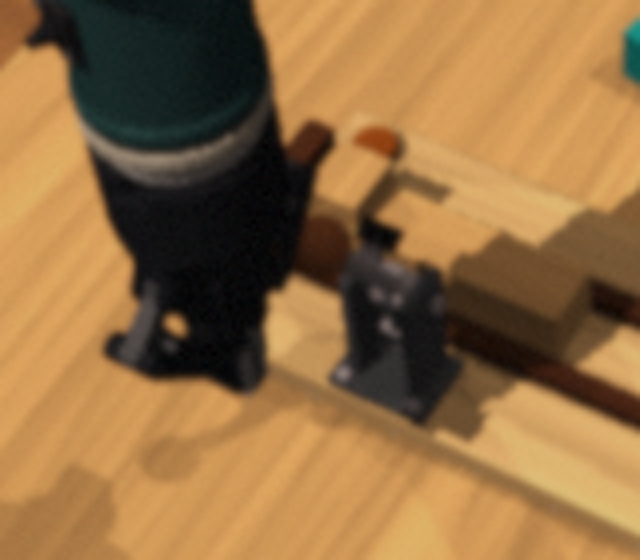

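The side view shows the fingertips beside the knob with a clear gap; the knob is at (325,245), as predicted. I'll approach to contact.

Call:
{"name": "step_arm", "arguments": {"commands": [{"fingers": 1,"dx": -0.001,"dy": -0.01,"dz": -0.01,"roll": 0},{"fingers": 1,"dx": -0.001,"dy": -0.02,"dz": -0.01,"roll": 0},{"fingers": 1,"dx": -0.001,"dy": -0.028,"dz": -0.01,"roll": 0},{"fingers": 1,"dx": -0.001,"dy": -0.032,"dz": -0.01,"roll": 0},{"fingers": 1,"dx": -0.001,"dy": -0.036,"dz": -0.01,"roll": 0}]}}

```text
time: 13.9
tool_pos: [0.5971, 0.1589, 0.1806]
tcp_rot: [-0.022, -3.141, -0.0]
wrist_force: [1.1, -0.8, 0.5]
width: 0.001
grip_force: 0.0
```

Call:
{"name": "step_arm", "arguments": {"commands": [{"fingers": 1,"dx": 0,"dy": -0.004,"dz": 0,"roll": 0},{"fingers": 1,"dx": 0,"dy": -0.008,"dz": 0,"roll": 0},{"fingers": 1,"dx": 0,"dy": -0.012,"dz": -0.001,"roll": 0},{"fingers": 1,"dx": 0,"dy": -0.016,"dz": -0.002,"roll": 0}]}}

```text
time: 14.4
tool_pos: [0.597, 0.1452, 0.1834]
tcp_rot: [0.022, 3.141, 0.006]
wrist_force: [-1.6, 7.6, 4.7]
width: 0.004
grip_force: 4.3
```

Call:
{"name": "step_arm", "arguments": {"commands": [{"fingers": 1,"dx": 0,"dy": -0.004,"dz": -0.001,"roll": 0},{"fingers": 1,"dx": 0,"dy": -0.008,"dz": -0.003,"roll": 0}]}}

```text
time: 14.65
tool_pos: [0.5969, 0.1379, 0.1876]
tcp_rot: [0.022, 3.141, 0.008]
wrist_force: [-3.6, 8.0, 6.4]
width: -0.001
grip_force: 4.8
```

Call:
{"name": "step_arm", "arguments": {"commands": [{"fingers": 1,"dx": 0,"dy": -0.003,"dz": -0.002,"roll": 0},{"fingers": 1,"dx": 0,"dy": -0.006,"dz": -0.004,"roll": 0},{"fingers": 1,"dx": 0,"dy": -0.009,"dz": -0.0055,"roll": 0},{"fingers": 1,"dx": 0,"dy": -0.012,"dz": -0.007,"roll": 0}]}}

```text
time: 15.15
tool_pos: [0.5966, 0.1248, 0.1939]
tcp_rot: [0.021, 3.141, 0.004]
wrist_force: [-1.9, 4.7, 3.6]
width: -0.003
grip_force: 2.8
```

Call:
{"name": "step_arm", "arguments": {"commands": [{"fingers": 1,"dx": 0,"dy": -0.003,"dz": -0.001,"roll": 0},{"fingers": 1,"dx": 0,"dy": -0.006,"dz": -0.002,"roll": 0},{"fingers": 1,"dx": 0,"dy": -0.009,"dz": -0.0025,"roll": 0},{"fingers": 1,"dx": 0,"dy": -0.012,"dz": -0.003,"roll": 0}]}}

```text
time: 15.65
tool_pos: [0.5966, 0.1129, 0.1977]
tcp_rot: [0.022, 3.141, 0.005]
wrist_force: [-5.0, 5.3, 8.3]
width: -0.002
grip_force: 4.1
```

Call:
{"name": "step_arm", "arguments": {"commands": [{"fingers": 1,"dx": 0,"dy": 0.006,"dz": 0.001,"roll": 0},{"fingers": 1,"dx": 0,"dy": 0.014,"dz": 0.003,"roll": 0},{"fingers": 1,"dx": 0,"dy": 0.022,"dz": 0.006,"roll": 0},{"fingers": 1,"dx": 0,"dy": 0.03,"dz": 0.011,"roll": 0},{"fingers": 1,"dx": 0,"dy": 0.038,"dz": 0.016,"roll": 0},{"fingers": 1,"dx": 0,"dy": 0.05,"dz": 0.02,"roll": 0},{"fingers": 1,"dx": 0,"dy": 0.055,"dz": 0.03,"roll": 0},{"fingers": 1,"dx": 0,"dy": 0.055,"dz": 0.036,"roll": 0}]}}

```text
time: 16.65
tool_pos: [0.5964, 0.1661, 0.1578]
tcp_rot: [-0.021, -3.139, 0.002]
wrist_force: [-0.5, 0.0, 0.1]
width: -0.004
grip_force: 0.0
```

Run:
```python
from h import *
st();print(to(.595,.160,.162))
c,im,d=snap('side')
x,y=272,269
cv2.imwrite("pics/side3.png",cv2.resize(im[y-60:y+60,x-70:x+70],None,fx=5,fy=5,interpolation=cv2.INTER_CUBIC))
for u,v in((271,272),(272,268),(270,276)):print(px2w(c,d,u,v))
```

```text
t 16.65 pos [596.4 166.1 157.8] F [-0.53  0.03  0.08] toolx [-1.     0.013  0.002] tooly [ 0.013  1.    -0.001] q [ 0.23  0.22  1.8  -0.    1.13 -1.33]
[ 1.3 -6.1 -4.1]
[0.58757033 0.13410791 0.19401205]
[0.5883902  0.12843944 0.19905111]
[0.58813959 0.13810349 0.18622356]
```

View pics/side3.png

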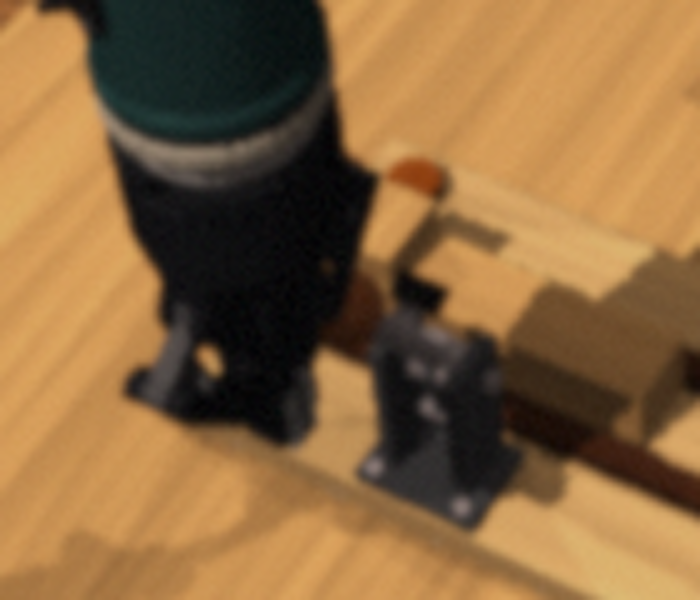

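The knob is back in its open position at (350,300). The gripper's knuckles flare outwards, so I'll measure their height above the tip from the wrist depth.

Run:
```python
from h import *
st();c=calibration('wrist');_,d=read_camera('wrist')
tp=read_state()["tool_pos"]
for u,v in((318,315),(304,335),(290,345),(350,345),(280,380),(355,380),(230,382),(410,382),(200,400),(440,400)):
    print(u,v,np.round((px2w(c,d,u,v)-tp)*1000,1))
```

```text
t 16.7 pos [596.  165.8 157.2] F [-0.17  0.29 -0.49] toolx [-1.     0.014  0.003] tooly [ 0.014  1.    -0.001] q [ 0.23  0.22  1.8  -0.    1.13 -1.33]
318 315 [-11.5  -0.2   6.9]
304 335 [-11.5  -4.7  20.7]
290 345 [-8.  -9.4 20.9]
350 345 [-7.7 10.3 21. ]
280 380 [-12.7 -10.4  46.1]
355 380 [-12.5   9.7  46.1]
230 382 [-13.6 -23.4  47.9]
410 382 [-13.4  23.9  48.5]
200 400 [-12.4 -29.9  53.5]
440 400 [-12.7  30.   54.9]
```

Call:
{"name": "step_arm", "arguments": {"commands": [{"fingers": 1,"dx": 0.002,"dy": -0.005,"dz": -0.008,"roll": 0},{"fingers": 1,"dx": 0.002,"dy": -0.01,"dz": -0.008,"roll": 0},{"fingers": 1,"dx": 0.002,"dy": -0.013,"dz": -0.008,"roll": 0},{"fingers": 1,"dx": 0.002,"dy": -0.016,"dz": -0.008,"roll": 0},{"fingers": 1,"dx": 0.002,"dy": -0.019,"dz": -0.009,"roll": 0},{"fingers": 1,"dx": 0.002,"dy": -0.022,"dz": -0.0105,"roll": 0},{"fingers": 1,"dx": 0.002,"dy": -0.025,"dz": -0.012,"roll": 0},{"fingers": 1,"dx": 0.002,"dy": -0.028,"dz": -0.0135,"roll": 0}]}}

```text
time: 17.75
tool_pos: [0.5955, 0.1411, 0.1753]
tcp_rot: [0.022, 3.139, 0.008]
wrist_force: [-3.0, 7.7, 7.0]
width: 0.002
grip_force: 4.3
```

Call:
{"name": "step_arm", "arguments": {"commands": [{"fingers": 1,"dx": 0,"dy": -0.003,"dz": -0.0015,"roll": 0},{"fingers": 1,"dx": 0,"dy": -0.006,"dz": -0.003,"roll": 0},{"fingers": 1,"dx": 0,"dy": -0.009,"dz": -0.0045,"roll": 0},{"fingers": 1,"dx": 0,"dy": -0.012,"dz": -0.0055,"roll": 0}]}}

```text
time: 18.25
tool_pos: [0.5958, 0.1282, 0.1806]
tcp_rot: [0.022, 3.138, 0.006]
wrist_force: [-0.6, 5.0, 4.7]
width: -0.004
grip_force: 2.9
```

Call:
{"name": "step_arm", "arguments": {"commands": [{"fingers": 1,"dx": 0,"dy": -0.003,"dz": -0.001,"roll": 0},{"fingers": 1,"dx": 0,"dy": -0.006,"dz": -0.002,"roll": 0},{"fingers": 1,"dx": 0,"dy": -0.009,"dz": -0.0025,"roll": 0},{"fingers": 1,"dx": 0,"dy": -0.012,"dz": -0.003,"roll": 0}]}}

```text
time: 18.75
tool_pos: [0.5947, 0.1142, 0.1819]
tcp_rot: [0.022, 3.141, 0.0]
wrist_force: [-0.0, 3.2, 2.4]
width: -0.004
grip_force: 1.8
```

Call:
{"name": "step_arm", "arguments": {"commands": [{"fingers": 1,"dx": 0,"dy": -0.0035,"dz": -0.001,"roll": 0},{"fingers": 1,"dx": 0,"dy": -0.007,"dz": -0.001,"roll": 0},{"fingers": 1,"dx": 0,"dy": -0.0105,"dz": -0.001,"roll": 0},{"fingers": 1,"dx": 0,"dy": -0.014,"dz": -0.001,"roll": 0},{"fingers": 1,"dx": 0,"dy": -0.0175,"dz": -0.001,"roll": 0},{"fingers": 1,"dx": 0,"dy": -0.021,"dz": -0.001,"roll": 0}]}}

```text
time: 19.5
tool_pos: [0.594, 0.0928, 0.1824]
tcp_rot: [-0.022, -3.141, 0.001]
wrist_force: [-0.7, 2.0, 1.5]
width: 0.001
grip_force: 0.9
```

Call:
{"name": "step_arm", "arguments": {"commands": [{"fingers": 1,"dx": 0,"dy": -0.0035,"dz": 0,"roll": 0},{"fingers": 1,"dx": 0,"dy": -0.007,"dz": 0,"roll": 0},{"fingers": 1,"dx": 0,"dy": -0.0105,"dz": 0,"roll": 0},{"fingers": 1,"dx": 0,"dy": -0.014,"dz": 0,"roll": 0},{"fingers": 1,"dx": 0,"dy": -0.0175,"dz": 0,"roll": 0},{"fingers": 1,"dx": 0,"dy": -0.021,"dz": 0,"roll": 0},{"fingers": 1,"dx": 0,"dy": -0.0245,"dz": 0,"roll": 0}]}}

```text
time: 20.38
tool_pos: [0.5938, 0.0684, 0.1825]
tcp_rot: [-0.022, -3.141, 0.0]
wrist_force: [-0.0, 0.2, -0.5]
width: -0.003
grip_force: 0.1
```

Run:
```python
from h import *
st()
c,im,d=snap('side')
for p in ([.5925,-.051,.085],[.5930,-.045,.1]):print(w2px(c,np.array(p)))
v,u=np.mgrid[200:330:1,200:360:1]
P=np.array([px2w(c,d,a,b) for a,b in zip(u.ravel(),v.ravel())])
m=(abs(P[:,0]-.593)<.02)&(P[:,1]<.03)&(P[:,2]>.072)&(P[:,2]<.12)
print(m.sum(),P[m].min(0),P[m].max(0))
```

```text
t 20.38 pos [593.8  68.4 182.5] F [-0.05  0.21 -0.47] toolx [-1.     0.014  0.   ] tooly [ 0.014  1.    -0.   ] q [ 0.07  0.15  1.83 -0.    1.16 -1.48]
(np.float64(318.34430425596554), np.float64(243.41113957447428))
(np.float64(316.65062219810767), np.float64(240.64061049977292))Traceback (most recent call last):
  File "<stdin>", line 8, in <module>
    return umr_minimum(a, axis, None, out, keepdims, initial, where)
ValueError: zero-size array to reduction operation minimum which has no identity
```

Call:
{"name": "step_arm", "arguments": {"commands": [{"fingers": 1,"dx": 0,"dy": -0.0035,"dz": 0,"roll": 0},{"fingers": 1,"dx": 0,"dy": -0.007,"dz": 0,"roll": 0},{"fingers": 1,"dx": 0,"dy": -0.0105,"dz": 0,"roll": 0},{"fingers": 1,"dx": 0,"dy": -0.0105,"dz": 0,"roll": 0}]}}

```text
time: 20.92
tool_pos: [0.5938, 0.058, 0.1827]
tcp_rot: [0.022, 3.141, -0.0]
wrist_force: [-0.1, -0.3, -0.8]
width: 0.001
grip_force: 0.0
```

Run:
```python
from h import *
st()
for n in('side','top'):
    c,im,d=snap(n)
    h=[c["world_to_cam"]]
    v,u=np.mgrid[180:330,200:370]
    P=np.array([px2w(c,d,a,b) for a,b in zip(u.ravel(),v.ravel())])
    m=(abs(P[:,0]-.593)<.02)&(P[:,1]<.04)&(P[:,1]>-.1)&(P[:,2]>.075)
    if n=='side':cv2.imwrite("pics/side4.png",cv2.resize(im[190:310,220:360],None,fx=5,fy=5,interpolation=cv2.INTER_CUBIC))
    Q=P[m];print(n,len(Q))
    for y in np.arange(-.1,.04,.02):
        q=Q[(Q[:,1]>=y)&(Q[:,1]<y+.02)]
        if len(q):print(round(y,2),len(q),np.round(np.median(q,0),3),q[:,2].max().round(3))
```

```text
t 20.93 pos [593.8  58.  182.7] F [-0.14 -0.3  -0.8 ] toolx [-1.     0.014 -0.   ] tooly [ 0.014  1.    -0.   ] q [ 0.06  0.15  1.83 -0.    1.16 -1.5 ]
side 358
-0.02 2 [ 0.584 -0.001  0.272] 0.274
0.0 85 [0.583 0.015 0.259] 0.278
0.02 271 [0.587 0.031 0.193] 0.261
top 623
-0.02 121 [ 0.591 -0.006  0.558] 0.575
0.0 196 [0.591 0.009 0.571] 0.578
0.02 306 [0.587 0.028 0.567] 0.576
```

View pics/side4.png

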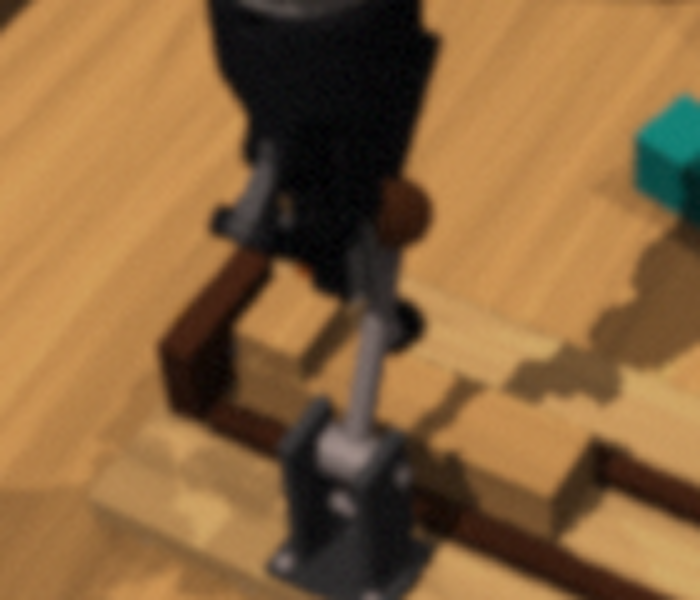

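The side view shows the lever just past upright, with the knob at (405,212), still against the finger. I'll push further.

Call:
{"name": "step_arm", "arguments": {"commands": [{"fingers": 1,"dx": 0,"dy": -0.004,"dz": 0,"roll": 0},{"fingers": 1,"dx": 0,"dy": -0.008,"dz": 0.001,"roll": 0},{"fingers": 1,"dx": 0,"dy": -0.012,"dz": 0.001,"roll": 0},{"fingers": 1,"dx": 0,"dy": -0.012,"dz": 0.001,"roll": 0}]}}

```text
time: 21.52
tool_pos: [0.5936, 0.0459, 0.1816]
tcp_rot: [-0.023, -3.141, 0.0]
wrist_force: [0.8, -0.2, -0.2]
width: 0.0
grip_force: 0.0
```

```bash
cat > kn.py <<'E'
from h import *
st()
c,im,d=snap('side')
# knob: reddish-brown blob, by predicted pixel for each angle; compare depth
best=[]
for a in np.arange(0,2.3,.05):
    k=np.array([.593,.0635+.115*np.cos(a+1.047),.085+.115*np.sin(a+1.047)])
    u,v=w2px(c,k);q=px2w(c,d,u,v)
    best.append((abs(np.linalg.norm(q-k)-.015),round(a,2),np.round(q,3),im[int(v),int(u)]))
for b in sorted(best,key=lambda b:b[0])[:5]:print(b)
E
python3 kn.py
```

```text
t 21.52 pos [593.6  45.9 181.6] F [ 0.79 -0.25 -0.16] toolx [-1.     0.014  0.   ] tooly [ 0.014  1.    -0.   ] q [ 0.04  0.15  1.83 -0.    1.16 -1.52]
(np.float64(0.0017922455721931345), np.float64(1.6), array([ 0.599, -0.048,  0.127]), array([ 53,  97, 152], dtype=uint8))
(np.float64(0.0026350637142954804), np.float64(1.8), array([ 0.589, -0.039,  0.127]), array([ 32,  63, 123], dtype=uint8))
(np.float64(0.0026487740927647746), np.float64(0.65), array([0.586, 0.059, 0.212]), array([ 9,  6, 10], dtype=uint8))
(np.float64(0.0033375024803502726), np.float64(0.6), array([0.588, 0.061, 0.208]), array([12, 11, 11], dtype=uint8))
(np.float64(0.004154228573167194), np.float64(0.7), array([0.586, 0.054, 0.212]), array([31, 32, 34], dtype=uint8))
```

Call:
{"name": "step_arm", "arguments": {"commands": [{"fingers": 1,"dx": 0,"dy": 0,"dz": -0.02,"roll": 0},{"fingers": 1,"dx": 0,"dy": -0.02,"dz": -0.03,"roll": 0},{"fingers": 1,"dx": 0,"dy": -0.05,"dz": -0.03,"roll": 0},{"fingers": 1,"dx": 0,"dy": -0.08,"dz": -0.02,"roll": 0},{"fingers": 1,"dx": 0,"dy": -0.097,"dz": -0.01,"roll": 0},{"fingers": 1,"dx": 0,"dy": -0.097,"dz": 0,"roll": 0}]}}

```text
time: 22.32
tool_pos: [0.5923, -0.0521, 0.1816]
tcp_rot: [0.026, 3.141, -0.0]
wrist_force: [-0.2, 0.7, 0.3]
width: 0.006
grip_force: 0.0
```

Run:
```python
from h import *
st()
c,im,d=snap('side')
v,u=np.mgrid[200:300,250:370]
P=np.array([px2w(c,d,a,b) for a,b in zip(u.ravel(),v.ravel())])
m=(abs(P[:,0]-.593)<.025)&(P[:,1]<.0)&(P[:,1]>-.1)&(P[:,2]>.07)&(P[:,2]<.125)
Q=P[m];C=im[200:300,250:370].reshape(-1,3)[m].astype(int)
for y in np.arange(-.1,.0,.01):
    s=(Q[:,1]>=y)&(Q[:,1]<y+.01)
    if s.any():print(round(y,2),s.sum(),np.round(np.median(Q[s],0),3),Q[s][:,2].max().round(3),np.median(C[s],0))
k=C[:,2]-C[:,0]>45
print(k.sum(),Q[k].min(0),Q[k].max(0),Q[k].mean(0))
```

```text
t 22.32 pos [592.3 -52.1 181.6] F [-0.24  0.65  0.31] toolx [-1.     0.016 -0.001] tooly [ 0.016  1.    -0.   ] q [-0.13  0.15  1.84  0.    1.16 -1.68]
-0.06 17 [ 0.589 -0.054  0.096] 0.101 [ 35.  67. 121.]
-0.05 57 [ 0.586 -0.044  0.096] 0.102 [ 30.  61. 116.]
-0.04 60 [ 0.59  -0.036  0.092] 0.101 [ 34.   63.  113.5]
-0.03 21 [ 0.59  -0.025  0.09 ] 0.093 [101. 106. 131.]
-0.02 21 [ 0.59  -0.014  0.09 ] 0.093 [105. 111. 129.]
-0.01 21 [ 0.592 -0.004  0.09 ] 0.092 [105. 116. 132.]
135 [ 0.57665297 -0.05647489  0.07513665] [ 0.60487822 -0.00380481  0.10204154] [ 0.58932112 -0.04064805  0.09300217]
```

The lever is down: the bar is level at z 0.09 and the knob top at 0.10, y about −0.05. I'll descend onto the knob.

Call:
{"name": "step_arm", "arguments": {"commands": [{"fingers": 1,"dx": 0,"dy": 0.001,"dz": 0.03,"roll": 0},{"fingers": 1,"dx": 0,"dy": 0.001,"dz": 0.055,"roll": 0},{"fingers": 1,"dx": 0,"dy": 0.001,"dz": 0.07,"roll": 0},{"fingers": 1,"dx": 0,"dy": 0.001,"dz": 0.076,"roll": 0},{"fingers": 1,"dx": 0,"dy": 0.001,"dz": 0.076,"roll": 0},{"fingers": 1,"dx": 0,"dy": 0.001,"dz": 0.076,"roll": 0}]}}

```text
time: 23.12
tool_pos: [0.5932, -0.0497, 0.1068]
tcp_rot: [0.022, 3.14, -0.0]
wrist_force: [0.3, -0.1, 0.0]
width: -0.001
grip_force: 0.0
```

Call:
{"name": "step_arm", "arguments": {"commands": [{"fingers": 1,"dx": 0,"dy": 0,"dz": 0.001,"roll": 0},{"fingers": 1,"dx": 0,"dy": 0,"dz": 0.002,"roll": 0},{"fingers": 1,"dx": 0,"dy": 0,"dz": 0.002,"roll": 0}]}}

```text
time: 23.5
tool_pos: [0.5923, -0.0497, 0.1038]
tcp_rot: [0.022, 3.141, 0.0]
wrist_force: [0.3, -1.2, 0.5]
width: -0.0
grip_force: 0.0
```

Call:
{"name": "step_arm", "arguments": {"commands": [{"fingers": 1,"dx": 0,"dy": 0,"dz": 0.001,"roll": 0},{"fingers": 1,"dx": 0,"dy": 0,"dz": 0.001,"roll": 0}]}}

```text
time: 23.75
tool_pos: [0.5921, -0.0497, 0.1025]
tcp_rot: [-0.022, -3.141, -0.0]
wrist_force: [0.4, 0.2, 0.3]
width: -0.002
grip_force: 0.0
```

Call:
{"name": "step_arm", "arguments": {"commands": [{"fingers": 1,"dx": 0,"dy": 0,"dz": 0.001,"roll": 0},{"fingers": 1,"dx": 0,"dy": 0,"dz": 0.001,"roll": 0}]}}

```text
time: 24.0
tool_pos: [0.5922, -0.0497, 0.1015]
tcp_rot: [-0.022, -3.141, -0.0]
wrist_force: [0.6, 0.3, 0.2]
width: -0.001
grip_force: 0.0
```

Call:
{"name": "step_arm", "arguments": {"commands": [{"fingers": 1,"dx": 0,"dy": 0,"dz": 0.001,"roll": 0},{"fingers": 1,"dx": 0,"dy": 0,"dz": 0.001,"roll": 0}]}}

```text
time: 24.25
tool_pos: [0.5922, -0.0497, 0.1006]
tcp_rot: [-0.022, -3.141, -0.0]
wrist_force: [0.2, -0.4, 0.8]
width: 0.002
grip_force: 0.0
```

Call:
{"name": "step_arm", "arguments": {"commands": [{"fingers": 1,"dx": 0,"dy": 0,"dz": 0.0007,"roll": 0},{"fingers": 1,"dx": 0,"dy": 0,"dz": 0.0007,"roll": 0}]}}

```text
time: 24.5
tool_pos: [0.5924, -0.0497, 0.1]
tcp_rot: [0.022, 3.141, -0.0]
wrist_force: [0.1, -0.2, -0.4]
width: 0.002
grip_force: 0.1
```

Call:
{"name": "step_arm", "arguments": {"commands": [{"fingers": 1,"dx": 0,"dy": 0,"dz": 0.0007,"roll": 0},{"fingers": 1,"dx": 0,"dy": 0,"dz": 0.0007,"roll": 0}]}}

```text
time: 24.75
tool_pos: [0.5924, -0.0497, 0.0998]
tcp_rot: [0.022, 3.141, -0.0]
wrist_force: [-1.0, 2.0, 4.4]
width: -0.004
grip_force: 2.0
```

Call:
{"name": "step_arm", "arguments": {"commands": [{"fingers": 1,"dx": 0,"dy": 0,"dz": 0.0007,"roll": 0},{"fingers": 1,"dx": 0,"dy": 0,"dz": 0.0007,"roll": 0}]}}

```text
time: 25.0
tool_pos: [0.5924, -0.0497, 0.0996]
tcp_rot: [0.022, 3.141, -0.0]
wrist_force: [-2.2, 0.3, 7.8]
width: -0.0
grip_force: 3.8
```

Call:
{"name": "step_arm", "arguments": {"commands": [{"fingers": 1,"dx": 0,"dy": 0,"dz": 0.0004,"roll": 0},{"fingers": 1,"dx": 0,"dy": 0,"dz": 0.0007,"roll": 0},{"fingers": 1,"dx": 0,"dy": 0,"dz": 0.0007,"roll": 0}]}}

```text
time: 25.38
tool_pos: [0.5925, -0.0497, 0.0995]
tcp_rot: [0.022, 3.141, -0.0]
wrist_force: [-4.0, 0.4, 11.3]
width: -0.001
grip_force: 5.2
```

```bash
python3 -c "
from h import *
for i in range(3): read_camera('wrist');st()"
```

```text
t 25.43 pos [592.5 -49.7  99.5] F [-3.91 -0.04 10.96] toolx [-1.     0.014 -0.   ] tooly [ 0.014  1.    -0.   ] q [-0.13  0.23  1.91 -0.    1.01 -1.68]
t 25.48 pos [592.5 -49.7  99.6] F [-3.86  0.03 10.62] toolx [-1.     0.014 -0.001] tooly [ 0.014  1.    -0.   ] q [-0.13  0.23  1.91 -0.    1.01 -1.68]
t 25.52 pos [592.5 -49.7  99.5] F [-4.55  1.17  9.9 ] toolx [-1.     0.014 -0.001] tooly [ 0.014  1.    -0.   ] q [-0.13  0.23  1.91 -0.    1.01 -1.68]
```

Call:
{"name": "step_arm", "arguments": {"commands": [{"fingers": 1,"dx": 0,"dy": 0,"dz": 0.0002,"roll": 0},{"fingers": 1,"dx": 0,"dy": 0,"dz": 0.0002,"roll": 0},{"fingers": 1,"dx": 0,"dy": 0,"dz": 0.0002,"roll": 0},{"fingers": 1,"dx": 0,"dy": 0,"dz": 0.0002,"roll": 0},{"fingers": 1,"dx": 0,"dy": 0,"dz": 0.0002,"roll": 0},{"fingers": 1,"dx": 0,"dy": 0,"dz": 0.0002,"roll": 0},{"fingers": 1,"dx": 0,"dy": 0,"dz": 0.0002,"roll": 0}]}}

```text
time: 26.4
tool_pos: [0.5925, -0.0497, 0.0995]
tcp_rot: [0.022, 3.141, -0.0]
wrist_force: [-3.7, -0.3, 11.0]
width: 0.0
grip_force: 5.7
```

Call:
{"name": "step_arm", "arguments": {"commands": [{"fingers": 1,"dx": 0,"dy": 0,"dz": -0.003,"roll": 0},{"fingers": 1,"dx": 0,"dy": 0,"dz": -0.01,"roll": 0},{"fingers": 1,"dx": 0,"dy": 0,"dz": -0.05,"roll": 0},{"fingers": 1,"dx": 0,"dy": 0,"dz": -0.1,"roll": 0},{"fingers": 1,"dx": 0.05,"dy": 0,"dz": -0.14,"roll": 0},{"fingers": 1,"dx": 0.1,"dy": 0,"dz": -0.14,"roll": 0},{"fingers": 1,"dx": 0.15,"dy": 0,"dz": -0.14,"roll": 0},{"fingers": 1,"dx": 0.15,"dy": 0,"dz": -0.14,"roll": 0}]}}

```text
time: 27.4
tool_pos: [0.4391, -0.0473, 0.2371]
tcp_rot: [-0.023, -3.14, -0.0]
wrist_force: [0.2, -0.2, 0.6]
width: 0.001
grip_force: 0.0
```

```bash
python3 kn.py
python3 - <<'E'
from h import *
c,im,d=snap('top');cv2.imwrite("pics/top5.png",cv2.resize(im[175:320,235:380],None,fx=4,fy=4,interpolation=cv2.INTER_CUBIC))
E
```

```text
t 27.4 pos [439.1 -47.3 237.1] F [ 0.24 -0.21  0.56] toolx [-1.     0.014  0.001] tooly [0.014 1.    0.   ] q [-0.16 -0.19  2.07 -0.    1.27 -1.72]
(np.float64(0.002219408327709553), np.float64(2.1), array([ 0.587, -0.042,  0.097]), array([ 32,  62, 120], dtype=uint8))
(np.float64(0.004791436991546914), np.float64(2.05), array([ 0.59 , -0.046,  0.098]), array([ 32,  62, 121], dtype=uint8))
(np.float64(0.006654253593127123), np.float64(1.95), array([ 0.596, -0.055,  0.095]), array([ 46,  84, 137], dtype=uint8))
(np.float64(0.007073038429976371), np.float64(2.2), array([ 0.586, -0.038,  0.09 ]), array([ 27,  52, 101], dtype=uint8))
(np.float64(0.007697983385430842), np.float64(2.15), array([ 0.585, -0.038,  0.096]), array([ 28,  55, 108], dtype=uint8))
```

View pics/top5.png

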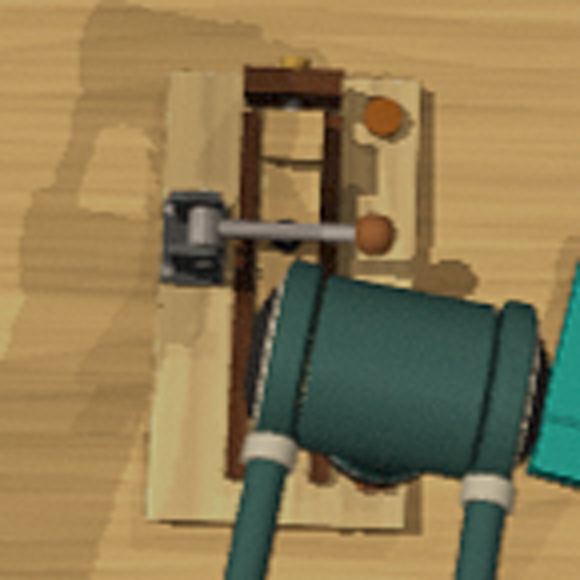

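The lever lies level across the blank, from the bracket at (195,235) to the knob at (375,233). The blank is against the stop (row 107), and the rosin is where it was. The arm is clear, so I'm handing in.

```bash
python3 -c "
from workcell import *
print(finish_job())"
```

```text
the job is handed in; nothing more can be done
None
```

I handed the job in at about 27 s: the blank was pushed home and held at about 11.7 N, the lever was snapped down on its second push (I backed off the first because the fingertip was riding up the knob), and the knob was pressed at about 11 N before I let go. No result came back, so the bedding is judged only from those forces and the last pictures.

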